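# Show which dish goes on the light panel

## Task

Show your lab partner which agar dish to put on the light panel: first push the panel's switch lever fully over to on, away from the robot's side; next point at the square dish with the fingertips about a thumb's width above the middle of its lid and stay there for two seconds, then point in the same way at the middle of the light panel and finish while still pointing there. Do not touch or move the panel, any dish or the bottle, pen, phone and beaker, and do not point at the round dishes.

Things in the scene. Friction and masses are not known exactly. Their poses are not given: they have to be found in the camera images.
- switch (a joint): the switch lever's angle in rad: 0 = off, leaning fully to the switch's -x side (the robot's side), 1.0 = on, leaning fully to its +x side, with a stop at each end. It starts between 0 and 0.15 and stays where it is left; about 1.5 N at the ball moves it
- switch_base: the grey switch block, fixed to the table on the left (+y) side of the light panel: 70 mm along x, 50 mm along y, 25 mm high. Origin at the middle of its underside, z up; its x axis points away from the robot, turned by up to about 0.45 rad. The lever turns about the block's y axis, 22 mm above the origin; a steel rod 10 mm thick carries a black ball 26 mm in diameter, centred 45 mm from that axis
- switch_tip (a point): the centre of the lever's black ball: at 0 it is 22 mm to the -x side of the block's middle and 61 mm above the table, at 1.0 as far to the +x side, in mid-swing 67 mm above the table
- panel: the flat light panel, fixed to the table: a grey frame 160 mm (x) by 220 mm (y), 12 mm high, with a white face 140 by 200 mm. Origin at the middle of its underside, z up
- panel_middle (a point): the middle of the light panel's white face, on its surface, 13 mm above the table
- square_dish: the square agar dish with its lid on, loose: milky clear plastic, pale cream agar inside, 66 by 66 mm, 18 mm high. Origin at the middle of its underside, z up, x and y along its sides
- square_dish_lid (a point): the middle of the top of the square dish's lid, 18 mm above the table
- large_round_dish: a round agar dish of the same milky plastic and pale agar, loose, 90 mm in diameter, 18 mm high; origin at the middle of its underside
- small_round_dish: a round agar dish of the same milky plastic and pale agar, loose, 60 mm in diameter, 18 mm high; origin at the middle of its underside. The three dishes stand in any order on the table's left half
- stain_bottle: a small closed amber bottle with a black cap standing among the dishes, loose, 30 mm in diameter, 70 mm high; origin at the middle of its underside
- pen: a white and black pen lying on the table between the switch and the dishes, loose, 135 mm long (x), 10 mm thick; origin under its middle
- phone: a black phone lying flat beyond the switch, loose, 148 by 72 mm, 9 mm thick; origin under its middle
- beaker: a small open glass beaker, loose, 52 mm across the rim, 60 mm high; origin at the middle of its underside
There are look-alikes about, which are no part of the job. Leave any red look-alike of the large_round_dish alone.

How it is judged:
By the outcome, as a careful person would: the job done as asked, in the order asked, and still so for the second after the job is handed in, with the robot touching nothing.
It also fails if it takes over 53 s, if anything falls off the work surface, if the arm or the gripper's body presses on something with over 40 N, if the wrist force passes 120 N, or if a joint passes its speed limit or range.

## Robot

A 7-joint arm with a two-finger parallel gripper is mounted at the origin on the work surface. World frame = base frame: x ahead of the robot, y to its left, z up, the work surface at z = 0. Lengths are in m, angles in rad, forces in N, time in s.
With the tool pointing down it reaches from about 0.4 to 0.85 m from the base axis. Payload 10.4 kg.
Tool frame: the origin (TCP) lies midway between the tips of the shut fingers; the grasp point (between the pads) lies 19 mm behind it (arm.grip_depth is the distance from the TCP to the grasp point, in m); z points along the fingers, y is the line along which they close (so a half turn about z gives the same grasp; the last joint's range is limited). The gripper opens to 85 mm and grips with 20 to 120 N. Pads are 22 mm wide; open, the fingers measure 114 mm over their backs; the gripper's body (76 mm by 85 mm) begins 54 mm behind the grasp point. The pads swing forward as they close: fully open they stand 13 mm farther back than shut.
Start: joints at [1.194, 0.332, -0.065, 1.46, 0.022, 1.35, -0.088], TCP at [0.217, -0.586, 0.231] pointing down, gripper open.
Joint ranges: [-2.6, 2.6], [-0.5, 2.12], [-1.47, 1.34], [0.16, 2.42], [-1.27, 4.41], [0.06, 2.06], [-2.6, 2.6]. Speed limits (rad/s): [2.22, 2.22, 2.79, 2.79, 3.14, 3.14, 3.14].

## Interface

Orientations are given as a unit quaternion [w, x, y, z].
In Python, from station import arm gives the robot as it stands. Calls block until the motion is done:
- arm.movep(position, orientation): joint-space move of the TCP to a pose.
- arm.movel(position, v=0.15, rot=None, contact_N=None): straight line of the TCP; rot=None keeps the orientation; v is the mean speed in m/s. With contact_N (N) it stops when the force on the tool has changed by that much, and returns True; else False.
- arm.movej(angles): joint-space move.
- arm.release() and arm.clamp(newtons=None): open the fingers fully, or close them until they stop; newtons is the grip in N (None keeps the last).
- arm.pause(seconds).
- arm.ik(position, orientation): joint angles nearest the present ones, or None.
- arm.sense(): the state.
- arm.read_camera(name): name is "side" or "top" or "wrist"; returns a dict with "img" (420x560x3 uint8, red, green, blue), "z_map" (420x560 float32, m along the optical axis (not along the pixel's ray), 0 where there is no reading), "fx", "fy", "cx", "cy" (pixels), "rvec" (rotation vector, rad) and "tvec" (3), from world to camera coordinates, as OpenCV has them. Camera axes: x right, y down, z forward; pixel columns grow to the right and rows downward; lengths in m; the calibration is good to about 2 mm. The wrist camera is an equidistant fisheye: a pixel r from the principal point sees the ray r / f radians off the axis. A picture is of the moment at which its call begins.
A pose or a line that the arm cannot do raises arm.PlanningError and nothing moves.
- arm.job_done(): hands the job in; it is judged then, once.
Trained networks look in a picture, given as the dict that the camera call returned (one of the last four; its "shot" number tells which), for a name from the list of things; names that differ only in an ending like _2 or _b are one class to them, and where a whole thing is asked for, a point or a joint stands for the part that bears it (a point fixed in the world has none). Each returns a list of dicts, best first, with "p" (0 to 1); they miss things now and then, are a little off and sometimes report something else, mostly with a low value. They report only what shows in the picture. A call takes as long as a camera call. They do not tell look-alikes from the thing itself.
- arm.boxes_of(picture, thing): "position" ([x, y, z] in m, in world coordinates, good to about 4 mm: the middle of the surface that is visible of it).
The state is a dict: "t": time; "joint_positions": joint angles; "joint_vel": joint speeds; "joint_torque": joint torques, N m; "position": TCP position; "eef_rot": TCP orientation; "wrist_force": force on the tool from outside, world axes, zero at the start; "moment": the same for the moment, N m; "finger_gap": finger opening in m; "gripper_force": force on a finger pad.
Only numpy, scipy, OpenCV 4.12 (cv2) and the standard library are available. Lean on these libraries where they do the work, as an engineer would, in place of code of your own. Each camera call takes 0.05 s, during which the arm holds its last target. There are 200 camera calls.

## Working session

There is one attempt and no reset: what is moved stays moved. The work goes in short steps, each a Python script; the robot and the scene stay as the last script left them, time stands still between calls to the robot, and variables do not carry over. Pictures are saved under pics/ and viewed, at most 10 in all, crops included, and the job is handed in when it is done.

```bash
mkdir -p pics; cat > h.py <<'E'
import numpy as np, cv2
from station import arm
def deproj(p,u,v,z=None):
    R,_=cv2.Rodrigues(np.array(p["rvec"],float)); t=np.array(p["tvec"],float).ravel()
    d=np.array([(u-p["cx"])/p["fx"],(v-p["cy"])/p["fy"],1.0])
    if z is None: return R.T@(d*p["z_map"][int(v),int(u)]-t)
    o=-R.T@t; r=R.T@d
    return o+r*(z-o[2])/r[2]
def proj(p,P):
    return cv2.projectPoints(np.array([P],float),np.array(p["rvec"],float),np.array(p["tvec"],float),np.array([[p["fx"],0,p["cx"]],[0,p["fy"],p["cy"]],[0,0,1.]]),None)[0].ravel()
E
python3 - <<'E'
from h import *
s=arm.sense();print(s["t"],s["eef_rot"],s["position"])
for c in("top","side"):
    p=arm.read_camera(c); cv2.imwrite(f"pics/{c}0.png",cv2.resize(p["img"][:,:,::-1],(800,600)))
    for n in "switch switch_tip switch_base panel square_dish large_round_dish small_round_dish stain_bottle pen phone beaker".split():
        print(c,n,[(np.round(b["position"],3).tolist(),round(b["p"],2),proj(p,b["position"]).round().tolist()) for b in arm.boxes_of(p,n)])
print(arm.sense()["t"])
E
```

```text
0.0 [-7.03410522e-04  9.84392424e-01  1.75985899e-01 -1.56701904e-04] [ 0.21638924 -0.58593951  0.23051201]
top switch [([0.787, 0.027, 0.007], 0.72, [289.0, 112.0]), ([0.556, -0.087, 0.072], 0.53, [331.0, 190.0])]
top switch_tip [([0.554, -0.092, 0.072], 0.44, [333.0, 191.0])]
top switch_base [([0.568, -0.084, 0.026], 0.73, [329.0, 188.0])]
top panel [([0.56, -0.247, 0.01], 0.98, [386.0, 191.0])]
top square_dish [([0.656, 0.149, 0.02], 0.76, [246.0, 157.0]), ([0.528, 0.027, 0.008], 0.59, [289.0, 202.0])]
top large_round_dish [([0.369, 0.012, 0.014], 0.97, [294.0, 259.0]), ([0.192, 0.29, 0.017], 0.94, [195.0, 323.0]), ([0.462, 0.146, 0.015], 0.78, [247.0, 226.0]), ([0.322, -0.12, 0.022], 0.59, [342.0, 276.0]), ([0.317, 0.133, 0.02], 0.58, [251.0, 278.0])]
top small_round_dish []
top stain_bottle []
top pen [([0.526, 0.027, 0.009], 0.49, [289.0, 203.0])]
top phone [([0.79, 0.028, 0.008], 0.62, [288.0, 111.0]), ([0.55, -0.09, 0.073], 0.46, [333.0, 193.0])]
top beaker [([0.377, 0.353, 0.025], 0.55, [172.0, 256.0])]
side switch [([0.554, -0.086, 0.07], 0.47, [269.0, 185.0]), ([0.525, 0.0
[... 211 characters left out ...]
 ([0.459, 0.149, 0.018], 0.43, [282.0, 266.0]), ([0.556, -0.085, 0.067], 0.42, [269.0, 186.0])]
side panel [([0.557, -0.233, 0.011], 0.73, [283.0, 175.0])]
side square_dish []
side large_round_dish [([0.194, 0.291, 0.019], 0.98, [402.0, 345.0]), ([0.456, 0.148, 0.02], 0.86, [283.0, 265.0]), ([0.375, 0.025, 0.017], 0.71, [328.0, 237.0]), ([0.311, 0.139, 0.015], 0.66, [348.0, 276.0])]
side small_round_dish [([0.561, 0.315, 0.015], 0.63, [210.0, 316.0])]
side stain_bottle [([0.547, 0.22, 0.036], 0.54, [233.0, 276.0])]
side pen [([0.524, 0.028, 0.006], 0.61, [269.0, 231.0])]
side phone [([0.787, 0.033, 0.005], 0.63, [173.0, 217.0])]
side beaker [([0.376, 0.335, 0.036], 0.58, [300.0, 338.0])]
1.2
```

View pics/top0.png

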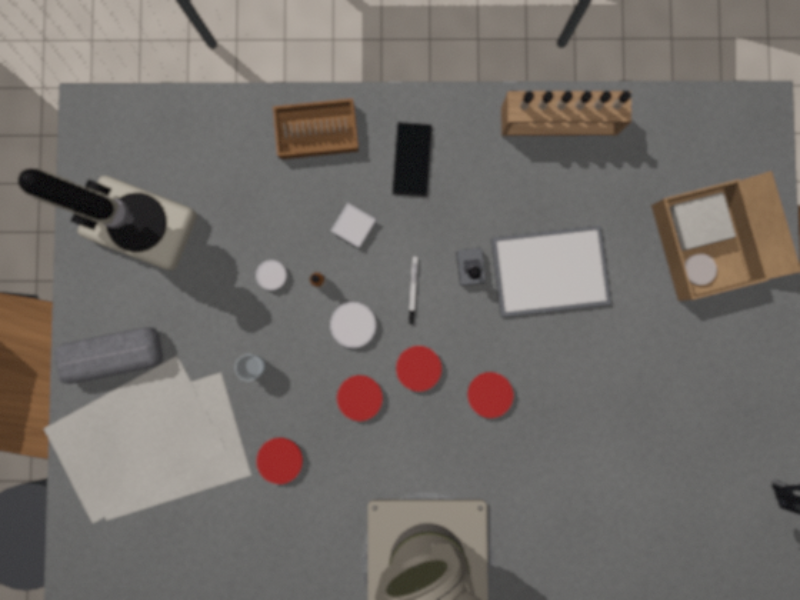

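View pics/side0.png

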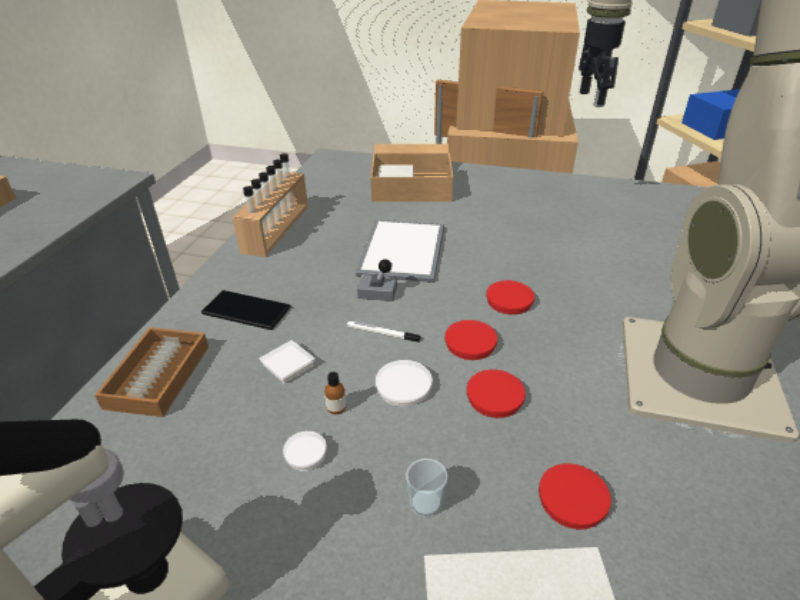

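The top view shows the square dish at (354,226) in the 800-pixel picture. The switch is at (472,267), the panel at (551,271) and the bottle at (317,279), with the round and red dishes lower down. The side view agrees, with the dish at (288,360) and the ball at (385,266) leaning toward the robot. I'll measure these more finely next.

```bash
cat > m.py <<'E'
from h import *
def cloud(p):
    z=p["z_map"]; v,u=np.nonzero(z>0); d=z[v,u]
    R,_=cv2.Rodrigues(np.array(p["rvec"],float)); t=np.array(p["tvec"],float).ravel()
    c=np.stack([(u-p["cx"])/p["fx"]*d,(v-p["cy"])/p["fy"]*d,d],1)
    return (c-t)@R, p["img"][v,u].astype(int)
def bright(p,c,r,z,thr):
    # bright blob near c: contour on plane z, min-area rect
    m=(p["img"].min(2)>thr).astype(np.uint8); u,v=proj(p,[*c,z]); 
    n,l,st,ce=cv2.connectedComponentsWithStats(m); k=l[int(v),int(u)]
    cs=max(cv2.findContours((l==k).astype(np.uint8),cv2.RETR_EXTERNAL,cv2.CHAIN_APPROX_NONE)[0],key=len)[:,0]
    W=np.array([deproj(p,a,b,z)[:2] for a,b in cs],np.float32)
    return cv2.minAreaRect(W)
E
python3 - <<'E'
from m import *
for c in("top","side"):
    p=arm.read_camera(c)
    for n,xy,z in(("sq",(.656,.149),.018),("panel",(.56,-.247),.013)):
        for thr in (130,150,170):
            try: print(c,n,thr,bright(p,xy,0,z,thr))
            except Exception as e: print(c,n,thr,e)
    P,C=cloud(p)
    for n,xy,r,lo,hi in(("sq",(.656,.149),.06,.010,.03),("panel",(.56,-.247),.16,.008,.03),("base",(.565,-.08),.055,.019,.030),("ball",(.556,-.087),.04,.05,.09),("table",(.5,-.08),.03,-.01,.03)):
        s=(np.linalg.norm(P[:,:2]-xy,axis=1)<r)&(P[:,2]>lo)&(P[:,2]<hi)
        if n=="base": s&=P[:,1]>-.12
        Q=P[s]
        if len(Q): print(c,n,len(Q),"z med/max",np.round([np.median(Q[:,2]),Q[:,2].max()],4),"mean",Q.mean(0).round(4),cv2.minAreaRect(Q[:,:2].astype(np.float32)))
u,v=map(int,proj(p,[.563,-.08,.04])); 
a=p["img"][v-40:v+40,u-55:u+55]
q=arm.read_camera("top"); u,v=map(int,proj(q,[.563,-.08,.03])); b=q["img"][v-40:v+40,u-55:u+55]
cv2.imwrite("pics/c1.png",cv2.resize(np.hstack([b,a])[:,:,::-1],None,fx=3.6,fy=3.6,interpolation=cv2.INTER_CUBIC))
E
```

```text
top sq 130 ((0.6563488245010376, 0.146303191781044), (0.06698986887931824, 0.06677962094545364), 59.434654235839844)
top sq 150 ((0.656252384185791, 0.14578258991241455), (0.0630013719201088, 0.06289424747228622), 58.82129669189453)
top sq 170 ((0.6555918455123901, 0.14562858641147614), (0.057202987372875214, 0.05705787241458893), 58.81785583496094)
top panel 130 ((0.5643478035926819, -0.2467857003211975), (0.1437770575284958, 0.2036629170179367), 6.456657886505127)
top panel 150 ((0.5643435120582581, -0.2466738224029541), (0.14030013978481293, 0.20053493976593018), 6.474228858947754)
top panel 170 ((0.5646546483039856, -0.2468000203371048), (0.13620290160179138, 0.1953204721212387), 6.461417198181152)
top sq 538 z med/max [0.0175 0.0258] mean [0.6548 0.1466 0.0174] ((0.6552951335906982, 0.14670395851135254), (0.0657285749912262, 0.06609774380922318), 59.25958251953125)
top panel 4148 z med/max [0.012 0.03 ] mean [ 0.5636 -0.2406  0.0124] ((0.5553820133209229, -0.2266591191291809), (0.27953410148620605, 0.24941349029541016), 82.19122314453125)
top base 304 z med/max [0.024 0.03 ] mea
[... 1405 characters left out ...]
/max [0.0123 0.0296] mean [ 0.5613 -0.2328  0.0127] ((0.5615515112876892, -0.22345206141471863), (0.16049142181873322, 0.2717147469520569), 6.002534866333008)
side base 256 z med/max [0.0244 0.0299] mean [ 0.5707 -0.0812  0.0244] ((0.5726239085197449, -0.08777256309986115), (0.07056623697280884, 0.05386161431670189), 6.939221382141113)
side ball 76 z med/max [0.0684 0.0783] mean [ 0.5542 -0.0833  0.0678] ((0.5549166798591614, -0.085777148604393), (0.019357955083251, 0.02090151235461235), 74.38312530517578)
side table 225 z med/max [-0.0003  0.0028] mean [ 5.00e-01 -7.96e-02 -2.00e-04] ((0.5003898739814758, -0.08032839745283127), (0.05726088955998421, 0.05844998359680176), 12.625797271728516)
```

View pics/c1.png

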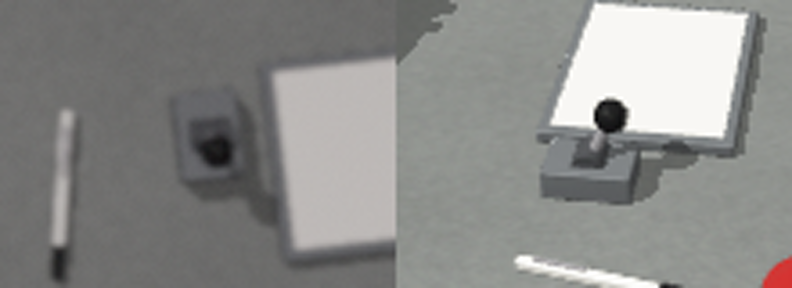

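Both views agree to within about 3 mm. The switch block is at (0.572,-0.087) with yaw 0.112 and a top at 24 mm. The ball is at about (0.555,-0.087) and is leaning toward the robot, as it should be when off. The square dish is at (0.656,0.146) with its lid at 17.5 mm, and the panel middle is at (0.5645,-0.247). Next I push the lever.

```bash
cat >> h.py <<'E'
yaw=0.112; Q=[0,np.cos(yaw/2),np.sin(yaw/2),0]; X=np.array([np.cos(yaw),np.sin(yaw),0]); B=np.array([.572,-.0875,0])
E
python3 - <<'E'
from m import *
at=lambda s,z: B+X*s+np.array([0,0,z])
arm.clamp(20)
arm.movep(at(-.085,.2),Q); arm.movel(at(-.085,.052),v=.15)
f0=np.array(arm.sense()["wrist_force"])
arm.movel(at(-.020,.052),v=.06)
for s in np.arange(-.016,.0081,.002):
    hit=arm.movel(at(s,.052),v=.04,contact_N=8); q=arm.sense(); f=np.array(q["wrist_force"])-f0
    print(round(s,3),hit,((np.array(q["position"])-B)@X).round(4),f.round(1),round(q["t"],2))
    if hit or f@X<-7: break
p=arm.read_camera("side"); u,v=map(int,proj(p,[.58,-.08,.04]))
cv2.imwrite("pics/c2.png",cv2.resize(p["img"][v-60:v+60,u-80:u+80,::-1],None,fx=4,fy=4,interpolation=cv2.INTER_CUBIC))
E
```

```text
-0.016 False -0.0158 [-0.8 -0.2  0.4] 6.75
-0.014 False -0.0139 [-1.3 -0.3  1.2] 7.0
-0.012 False -0.0119 [-0.8 -0.  -0.2] 7.25
-0.01 False -0.0099 [-1.6  0.2  0.9] 7.5
-0.008 False -0.0078 [-1.1  0.3  0.1] 7.75
-0.006 False -0.0059 [-2.1 -0.1 -0.2] 8.0
-0.004 False -0.0039 [-1.5  0.3 -0.9] 8.25
-0.002 False -0.0019 [-2.2 -0.3  0.1] 8.5
0.0 False -0.0013 [-8.8 -0.3  3.4] 8.75
```

View pics/c2.png

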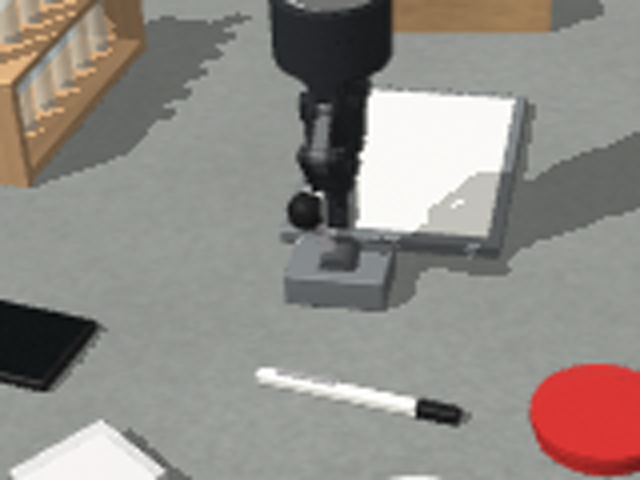

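In the picture the ball at (305,210) leans fully away from the robot. The force rose sharply at -1.5 mm, where the stop was predicted. I'll back off, verify the ball position, then point at the dish.

```bash
python3 - <<'E'
from m import *
at=lambda s,z: B+X*s+np.array([0,0,z])
arm.movel(at(-.04,.052),v=.1); arm.movel(at(-.04,.17),v=.2)
p=arm.read_camera("side"); P,C=cloud(p)
s=(np.linalg.norm(P[:,:2]-(B+X*.022)[:2],axis=1)<.03)&(P[:,2]>.045)&(P[:,2]<.078)&(C.max(1)<70)
print("ball",P[s].mean(0).round(4),s.sum(),"expected",B+X*.022)
D=np.array([.6555,.1465,0])
arm.movel(D+[0,0,.15],v=.2); arm.movel(D+[0,0,.038],v=.1)
q=arm.sense(); print(q["position"],q["t"],q["wrist_force"])
arm.pause(2.6)
p=arm.read_camera("side"); u,v=map(int,proj(p,[.63,.06,.04]))
cv2.imwrite("pics/c3.png",cv2.resize(p["img"][v-75:v+75,u-100:u+100,::-1],None,fx=4,fy=4,interpolation=cv2.INTER_CUBIC))
E
```

```text
ball [ 0.5922 -0.0784  0.0658] 65 expected [ 0.59386216 -0.08504115  0.        ]
[0.65601525 0.14669413 0.03887399] 12.9083 [ 0.50473494 -0.03743608  0.38815932]
```

View pics/c3.png

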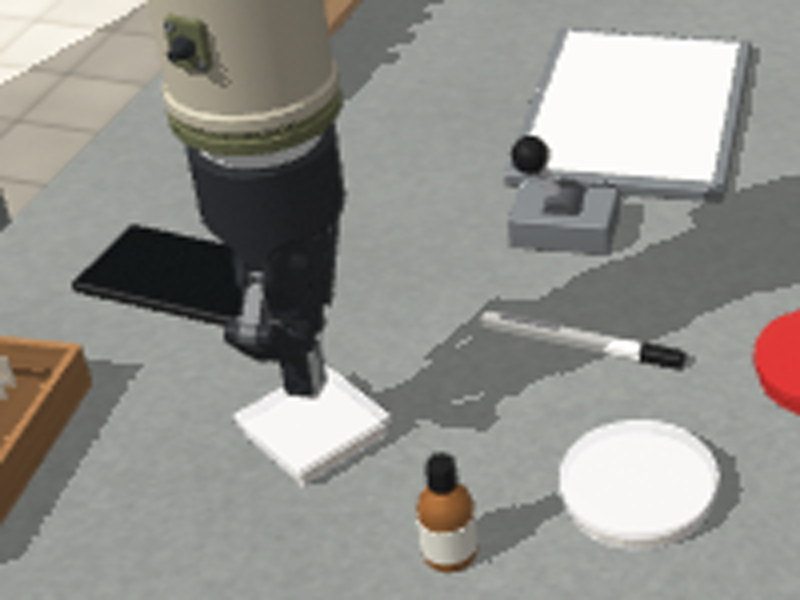

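The fingertips at (303,390) hover over the square dish, and the lever is still on with its ball at (530,155). Next I point at the panel middle, staying clear of the ball on the way.

```bash
python3 - <<'E'
from m import *
arm.movel([.6555,.1465,.17],v=.15); arm.movel([.5645,-.247,.17],v=.2); arm.movel([.5645,-.247,.033],v=.1)
arm.pause(2.5)
q=arm.sense(); print(q["position"],q["t"],q["wrist_force"],np.abs(q["joint_vel"]).max())
p=arm.read_camera("side"); u,v=map(int,proj(p,[.58,-.05,.04]))
cv2.imwrite("pics/c4.png",cv2.resize(p["img"][v-75:v+75,u-100:u+100,::-1],None,fx=4,fy=4,interpolation=cv2.INTER_CUBIC))
E
```

```text
[ 0.56449332 -0.24701004  0.03299319] 22.775 [ 0.33152959 -0.6185485   0.22889425] 0.0017727266563389364
```

View pics/c4.png

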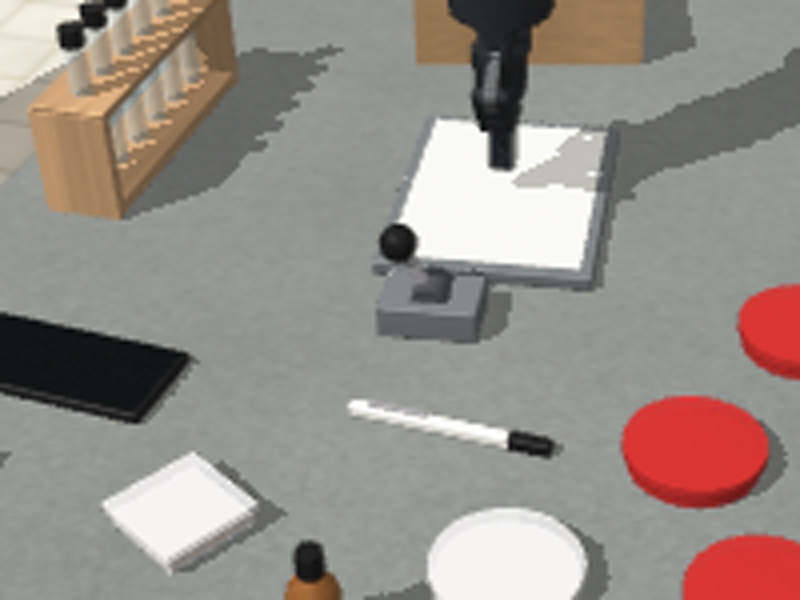

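The fingertips at (502,168) hover over the panel's middle, the lever is on at (398,243), and nothing else has moved. I'm handing the job in.

```bash
python3 -c "
from station import arm
print(arm.job_done())"
```

```text
the job is handed in; nothing more can be done
None
```

I pushed the lever to its stop at on, pointed at the square dish for over two seconds, and handed the job in at about 23 s, still pointing 20 mm above the middle of the light panel, with nothing else seen to move.

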